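Scoop the soaked grip balls into the dish, one at a time

TASK

Using the blue-handled scoop, move both squeeze balls from the hooded soak tray into the steel dish, one ball per scoop, without touching the balls with the gripper or letting one fall on the table. Then stand the empty scoop level on its flat bottom on the bare table and let go of it. Leave the spray bottle and the ointment bottle where they are.

Things in the scene. Friction and masses are not known exactly. Their poses are not given: they have to be found in the camera images.
- soak_tray: dark grey trough with a white rim, fixed to the table, 278 x 80 mm (inside 270 x 72), walls 34 mm high and 4 mm thick, floor top 5 mm above the table. Origin: centre of the underside; x runs along it to the hooded end. The balls' centres lie at x between -15 and +95 mm, free to roll; the front part (x below -45 mm) is empty, so the scoop can be lowered in there and slid along +x with its lip on the floor
- tray_end (a point): foot of the trough's sloping end under the hood, where the floor stops: x = +105 mm, z = 5 mm in the tray's frame (same axes); beyond it the end rises at 45 degrees to the wall top. A ball pushed along stops here (or against the other ball), then climbs over the scoop's lip into the pocket; then stop: shoving on drives the balls over each other. If they wedge, draw back a little and push again
- hood_mouth (a point): middle of the front edge of the clear hood's roof, on its underside: x = +35 mm, 110 mm above the table. The hood covers the full width from here to the tray's end; its sides and end are closed, and it is open to the tray's -x, where the trough has nothing above it
- scoop: loose one-ball scoop, about 0.14 kg, standing on its flat bottom. Origin: centre of the underside; x forward to the lip, z up. Steel pocket 62 mm wide (57 inside); floor 3 mm thick, x = -33 to +22 mm; back wall 36 mm high, inner face x = -30; side walls 30 mm high, x = -33 to +11; front open, only the flat lip beyond. Lip raised 15 to 35 degrees: a ball stays in. Level: it may roll out. Lip lowered 20 or more: it rolls out
- scoop_grip (a point): point on the axis of the scoop's handle, 88 mm up it, at x = -90, z = 93 mm in the scoop's frame; pinch here across its 16 mm (along the scoop's y). The straight blue handle is 24 mm deep, 136 mm long, leaves the back wall at x = -33, z = 26 mm and rises backwards (to -x) at 50 degrees above level. Axes as the scoop's
- scoop_lip (a point): middle of the lower front edge of the scoop's lip, x = +22, z = 0 mm in the scoop's frame
- scoop_pocket (a point): middle of the pocket's floor, on its upper face, x = -4, z = 3 mm in the scoop's frame
- orange_center (a point): centre of the orange squeeze ball, about 53 mm across, 40 g
- white_center (a point): centre of the off-white squeeze ball, about 48 mm across, 35 g
- dish: loose round steel dish, 144 mm across the rim, 45 mm high, wall 3 mm, 0.35 kg, open above; origin: centre of its underside. It holds both balls side by side
- spray: white and blue spray bottle, 44 mm across, 136 mm tall, bystander; origin: centre of its underside
- ointment: small white bottle, 30 mm across, 55 mm tall, bystander; origin: centre of its underside
- orange_ball: the same orange ball as a body; its origin lies on its skin and turns as it rolls: use the centre
- white_ball: the same off-white ball as a body; its origin lies on its skin and turns as it rolls: use the centre

How it is judged:
On the way, in this order (a step that is already met when the one before it is completed fails the run):
1. one ball lies in the scoop's pocket, lifted, while the other is still in the tray ((((horizontal distance between orange_center and scoop_pocket below 0.035 m and distance between orange_center and scoop_pocket below 0.042 m and height (world z) of scoop_pocket above 0.06 m) and (x of white_center in the frame of soak_tray between -0.14 and 0.14 m and y of white_center in the frame of soak_tray between -0.04 and 0.04 m and height (world z) of white_center below 0.06 m)) or ((horizontal distance between white_center and scoop_pocket below 0.035 m and distance between white_center and scoop_pocket below 0.042 m and height (world z) of scoop_pocket above 0.06 m) and (x of orange_center in the frame of soak_tray between -0.14 and 0.14 m and y of orange_center in the frame of soak_tray between -0.04 and 0.04 m and height (world z) of orange_center below 0.06 m)))), for 0.2 s.
2. that ball lies in the dish while the other is still in the tray ((((horizontal distance between orange_center and dish below 0.06 m and height (world z) of orange_center between 0.015 and 0.075 m) and (x of white_center in the frame of soak_tray between -0.14 and 0.14 m and y of white_center in the frame of soak_tray between -0.04 and 0.04 m and height (world z) of white_center below 0.06 m)) or ((horizontal distance between white_center and dish below 0.06 m and height (world z) of white_center between 0.015 and 0.075 m) and (x of orange_center in the frame of soak_tray between -0.14 and 0.14 m and y of orange_center in the frame of soak_tray between -0.04 and 0.04 m and height (world z) of orange_center below 0.06 m)))), for 0.2 s.
3. the second ball lies in the scoop's pocket, lifted, while the first is in the dish ((((horizontal distance between orange_center and scoop_pocket below 0.035 m and distance between orange_center and scoop_pocket below 0.042 m and height (world z) of scoop_pocket above 0.06 m) and (horizontal distance between white_center and dish below 0.06 m and height (world z) of white_center between 0.015 and 0.075 m)) or ((horizontal distance between white_center and scoop_pocket below 0.035 m and distance between white_center and scoop_pocket below 0.042 m and height (world z) of scoop_pocket above 0.06 m) and (horizontal distance between orange_center and dish below 0.06 m and height (world z) of orange_center between 0.015 and 0.075 m)))), for 0.2 s.
At the end, for the whole second after the job is handed in: Both balls at rest in the upright dish (centres within 60 mm of its axis and below 75 mm); the scoop stands released and at rest on its flat bottom on the table, level to 0.06 rad (horizontal distance between each of orange_center, white_center and dish below 0.06 m and height (world z) of orange_center between 0.015 and 0.075 m and height (world z) of white_center between 0.015 and 0.075 m and linear speed of each of orange_ball, white_ball below 0.05 m/s and angle between dish's own z axis and vertical below 0.1 rad and height (world z) of dish below 0.006 m and angle between scoop's own z axis and vertical below 0.06 rad and height (world z) of scoop below 0.0035 m and linear speed of scoop below 0.02 m/s); the robot touches nothing.
It fails at once if the gripper or arm touches a ball (contact force between any of the fingers, the arm and orange_ball above 0.3 N or contact force between any of the fingers, the arm and white_ball above 0.3 N).
It fails at once if a ball falls to the table ((height (world z) of orange_center below 0.029 m and not (x of orange_center in the frame of soak_tray between -0.14 and 0.14 m and y of orange_center in the frame of soak_tray between -0.04 and 0.04 m and height (world z) of orange_center below 0.06 m) and horizontal distance between orange_center and dish above 0.075 m) or (height (world z) of white_center below 0.029 m and not (x of white_center in the frame of soak_tray between -0.14 and 0.14 m and y of white_center in the frame of soak_tray between -0.04 and 0.04 m and height (world z) of white_center below 0.06 m) and horizontal distance between white_center and dish above 0.075 m)).
It fails at once if a bystander is pushed more than 30 mm or toppled (distance of any of spray, ointment from where it was at the start of the episode above 0.03 m or angle between any of spray, ointment's own z axis and vertical above 0.5 rad).
It also fails if it takes over 72 s, if anything falls off the work surface, if the arm or the gripper's body presses on something with over 40 N, if the wrist force passes 120 N, or if a joint passes its speed limit or range.

ROBOT

A 7-joint arm with a two-finger parallel gripper is mounted at the origin on the work surface; the furniture and walls round the work are solid. World frame = base frame: x ahead of the robot, y to its left, z up, the work surface at z = 0. Lengths are in m, angles in rad, forces in N, time in s.
With the tool pointing down it reaches from about 0.4 to 0.85 m from the base axis. Payload 4.5 kg.
Tool frame: the origin (TCP) lies at the very end of the fingers, on their centre line; the grasp point (between the pads) lies 19 mm behind it (r.grip_point_offset is the distance from the TCP to the grasp point, in m); y points along the fingers, x is the direction in which the jaws open and shut, and the axes are right-handed (so a half turn about y gives the same grasp; the last joint's range is limited). The gripper opens to 88 mm and grips with 3 to 60 N. Pads are 18 mm wide; open, the fingers measure 123 mm over their backs; the gripper's body (75 mm by 187 mm) begins 45 mm behind the grasp point.
Start: joints at [1.28, 0.689, -0.195, 1.565, 0.157, 0.902, -0.215], TCP at [0.199, -0.592, 0.239] pointing down, gripper open.
Joint ranges: [-3.01, 3.01], [-0.46, 2.08], [-1.47, 1.51], [0.13, 2.56], [-1, 4.14], [0.04, 2.09], [-2.66, 2.66]. Speed limits (rad/s): [2.57, 2.57, 3.14, 3.14, 3.14, 3.14, 3.14].

INTERFACE

Orientations are given as a unit quaternion [x, y, z, w].
In Python, from plant import get_state, snapshot, camera_params, job, r gives the robot as it stands.
- The arm moves only by the tool carry_out, never from a script. Its arguments are lists of equal length, an entry for each row: "offset": the shift along the world's x, y, z in m, a list of three; "twist": the turn about the world's z in degrees. In form: {"offset": [[tx, ty, tz], ...], "twist": [twist, ...]}. A call has 1 to 8 rows; each row shifts and turns the commanded pose from where the row before left it; what a row does not reach is not made up. A row lasts 1/8 s, in which the tool goes at most 62.5 mm and 10.7 degrees, less where a joint would pass 70% of its speed; a pose out of reach is approached as far as the arm can. A call with a gripper value outside its range is refused whole. "grip" is the finger opening in m, from 0 to 0.0881, set as the call begins (left out, the last holds). The fingers move at their own pace and stop on an object; "newtons" is the grip in N (left out, the last holds). Time passes only in rows, so rows that do not move let the fingers close. It gives the time, the measured TCP pose, the force and the opening at its end, in the units of the state.
- get_state(): the state, without advancing time (a new reading comes with each control period).
- snapshot(name): name is "side" or "top"; returns the picture (420x560x3 uint8, red, green, blue); there is no depth.
- camera_params(name): a dict with "camera_matrix" (3x3 intrinsics, pixels), "eye" and "orientation" of the camera in the world. Camera axes: x right, y up, looking along -z (the intrinsics and any distortion apply to the point x, -y, -z); pixel columns grow to the right and rows downward; lengths in m; the calibration is good to about 2 mm. A picture is of the moment at which its call begins. camera_params takes no time and is no camera call.
- job.finish_job(): hands the job in, once; it reports no verdict.
The state is a dict: "clock": time; "q": joint angles; "qd": joint speeds; "joint_torque": joint torques, N m; "tool_pos": TCP position; "eef_rot": TCP orientation; "contact_force": force on the tool from outside, world axes, zero at the start; "moment": the same for the moment, N m; "opening": opening from 0.0 (shut) to 1.0 (fully open).
Only numpy, scipy, OpenCV 4.12 (cv2) and the standard library are available. Lean on these libraries where they do the work, as an engineer would, in place of code of your own. Each camera call takes 0.05 s, during which the arm holds its last target. There are 200 camera calls.

## Working session

There is one attempt and no reset: what is moved stays moved. The work goes in short steps, Python scripts to look and compute and a tool call to move; the robot and the scene stay as the last step left them, time stands still between calls to the robot, and variables do not carry over. Pictures are saved under pics/ and viewed, about 8 in all and at most 12, crops included, and the job is handed in when it is done.

Besides the shell and the picture viewer there is one more tool, called after "Request:" as name([rows], argument=value, ...), one row to a line, values as JSON. carry_out: Moves the arm, as the interface text tells. Its arguments: {"type":"object","properties":{"offset":{"type":"array"},"twist":{"type":"array"},"grip":{"type":"number"},"newtons":{"type":"number"}},"required":["offset","twist"]}

```bash
ls; mkdir -p pics
python3 - <<'E'
from plant import get_state, snapshot, camera_params, job, r
import cv2,numpy as np
np.set_printoptions(precision=4,suppress=True)
for n in("side","top"):
    im=snapshot(n);cv2.imwrite(f"pics/{n}0.png",im[:,:,::-1])
    print(n,camera_params(n))
a=np.hstack([cv2.imread("pics/side0.png"),cv2.imread("pics/top0.png")])
print(get_state(), r.grip_point_offset)
E
```

```text
pics
side {'camera_matrix': array([[505.6203,   0.    , 282.9571],
       [  0.    , 505.6203, 211.9529],
       [  0.    ,   0.    ,   1.    ]]), 'eye': array([0.3864, 0.7337, 0.7187]), 'orientation': array([-0.0225,  0.4704,  0.8814, -0.0376])}
top {'camera_matrix': array([[415.6451,   0.    , 278.0853],
       [  0.    , 415.6451, 215.102 ],
       [  0.    ,   0.    ,   1.    ]]), 'eye': array([ 0.3788, -0.1879,  1.1801]), 'orientation': array([-0.0231,  0.0258,  0.7148, -0.6985])}
{'clock': 0.1, 'q': array([ 1.2798,  0.6899, -0.1945,  1.5662,  0.1573,  0.9025, -0.2151]), 'qd': array([-0.0002, -0.0012, -0.0003, -0.0011, -0.002 ,  0.0009,  0.0001]), 'joint_torque': array([ -0.0028, -52.8494,  -1.2711, -15.3836,  -0.0525,   0.002 ,
         0.    ]), 'tool_pos': array([ 0.1993, -0.5918,  0.238 ]), 'eef_rot': array([-0.574 ,  0.413 , -0.412 ,  0.5746]), 'contact_force': array([ 0.1708,  0.2415, -0.4604]), 'moment': array([-0.0301, -0.0369, -0.0261]), 'opening': 1.0041109502379324} 0.0187
```

View pics/side0.png

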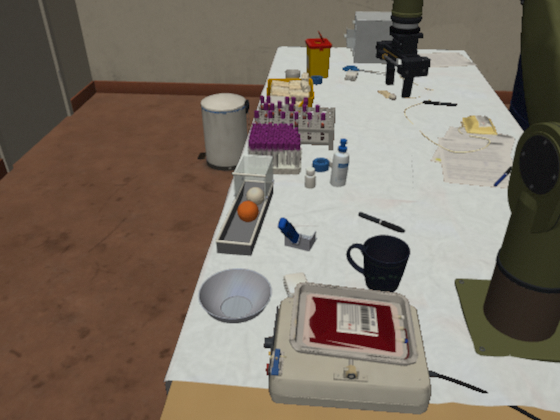

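View pics/top0.png

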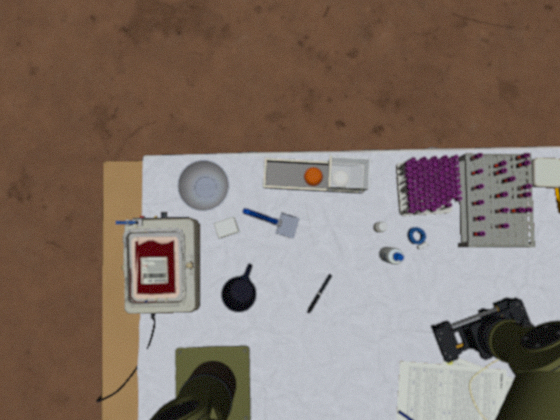

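The side view shows the tray around (247,215), with the orange ball at (248,211) and the white one at (255,195). The scoop is at (298,235) and the dish at (235,297). In the top view the tray spans (264–368, 158–192) with the hood to the right, towards world -y. The scoop's handle starts at (245,210) and its pocket is at (288,225). The dish is at (203,186), and the spray and ointment are well clear. Next I'll enlarge the work area.

```bash
cat > h.py <<'E'
import numpy as np,cv2
from scipy.spatial.transform import Rotation as R
from plant import get_state, snapshot, camera_params, job, r
np.set_printoptions(precision=4,suppress=True)
def ray(n,p):
    c=camera_params(n);K=c["camera_matrix"];p=np.atleast_2d(np.array(p,float))
    d=np.c_[(p[:,0]-K[0,2])/K[0,0],-(p[:,1]-K[1,2])/K[1,1],-np.ones(len(p))]
    return c["eye"],R.from_quat(c["orientation"]).apply(d)
def onz(n,p,z):
    e,d=ray(n,p);return e+d*((z-e[2])/d[:,2])[:,None]
def proj(n,X):
    c=camera_params(n);K=c["camera_matrix"]
    v=R.from_quat(c["orientation"]).inv().apply(np.atleast_2d(X)-c["eye"])
    return np.c_[K[0,2]+K[0,0]*v[:,0]/-v[:,2],K[1,2]+K[1,1]*v[:,1]/v[:,2]]
def tri(pa,pb):
    (e1,d1),(e2,d2)=ray("side",pa),ray("top",pb);d1=d1[0];d2=d2[0]
    s=np.linalg.lstsq(np.c_[d1,-d2],e2-e1,rcond=None)[0]
    a,b=e1+s[0]*d1,e2+s[1]*d2
    return (a+b)/2,np.linalg.norm(a-b)
def crop(im,name,x,y,w,h,k):
    cv2.imwrite(name,cv2.resize(im[y:y+h,x:x+w],None,fx=k,fy=k,interpolation=cv2.INTER_CUBIC))
E
python3 - <<'E'
from h import *
s=cv2.imread("pics/side0.png");t=cv2.imread("pics/top0.png")
crop(t,"pics/tc.png",170,150,200,96,4)
crop(s,"pics/sc.png",190,150,150,150,4)
for n,im in(("side",s),("top",t)):
    h=cv2.cvtColor(im,cv2.COLOR_BGR2HSV)
    for nm,lo,hi in(("or",(3,170,120),(14,255,255)),("blue",(100,140,40),(125,255,255))):
        m=cv2.inRange(h,lo,hi);k,l,st,c=cv2.connectedComponentsWithStats(m)
        print(n,nm,[(st[i],c[i]) for i in range(1,k) if st[i,4]>25 and st[i,1]>130])
E
```

```text
side or [(array([238, 201,  19,  17, 243], dtype=int32), array([246.8272, 208.9342]))]
side blue [(array([339, 139,   8,  13,  70], dtype=int32), array([342.4286, 145.5571])), (array([313, 159,  15,  12, 161], dtype=int32), array([320.4099, 164.3478])), (array([279, 218,  20,  25, 235], dtype=int32), array([288.017, 229.583])), (array([272, 361,   6,  14,  66], dtype=int32), array([275.0455, 368.2121]))]
top or [(array([305, 168,  17,  16, 214], dtype=int32), array([312.9346, 175.6402]))]
top blue [(array([244, 209,  33,  14, 118], dtype=int32), array([259.6441, 215.7373])), (array([409, 228,  16,  15, 108], dtype=int32), array([416.2037, 235.1574])), (array([394, 253,   9,   7,  50], dtype=int32), array([397.8 , 256.44]))]
```

View pics/tc.png

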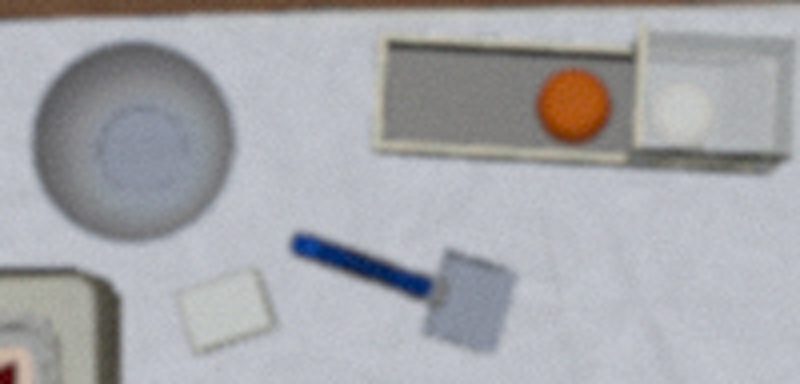

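View pics/sc.png

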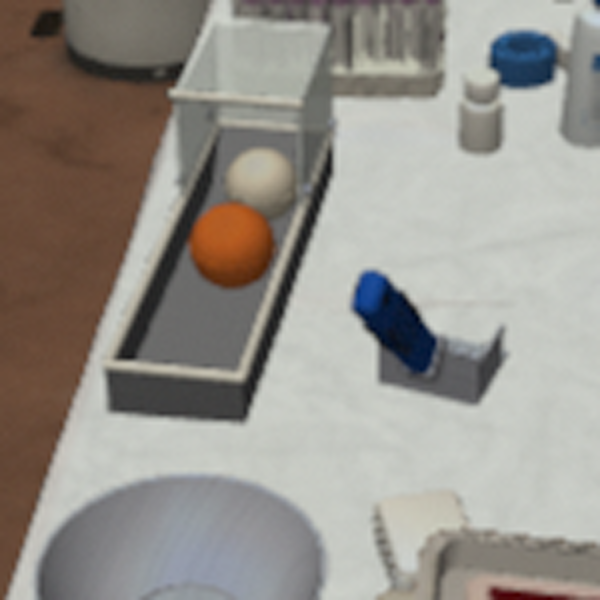

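In the top crop the tray's front rim corners are at (383,35) and (375,154). The ball at (573,105) is orange and the one at (682,112), under the hood, is white. The scoop's lip corners are at (515,270) and (490,352), its handle end is at (300,243), and the dish centre is at about (135,140). In the side crop the tray's front corners are at (108,362) and (243,378), with both balls touching or close together.

Run:
```python
from h import *
T=lambda *p:[((a+.5)/4-.5+170,(b+.5)/4-.5+150) for a,b in p]
S=lambda *p:[((a+.5)/4-.5+190,(b+.5)/4-.5+150) for a,b in p]
f=onz("top",T((383,35),(375,154),(633,50),(625,160)),.034);print("tray top",f)
g=onz("side",S((108,362),(243,378),(330,130)),.034);print("tray side",g, np.linalg.norm(g[0]-g[1]))
print("orange",tri((246.8,208.9),(312.9,175.6)),onz("top",(312.9,175.6),.0315))
print("white",tri(S((262,183))[0],T((682,112))[0]),onz("top",T((682,112)),.029))
l=onz("top",T((515,270),(490,352)),.003);print("lip",l,l.mean(0),np.linalg.norm(l[0]-l[1]))
print("rear tops", onz("top",T((447,248),(423,335)),.036))
print("handle end",onz("top",T((300,243)),.130), "join",onz("top",T((433,290)),.03))
print("handle end tri",tri(S((372,285))[0],T((303,243))[0]))
print("dish rim",onz("top",T((33,142),(235,142),(133,42),(133,240)),.045))
print("hood", onz("top",T((643,25),(637,152)),.11))
st=get_state();M=R.from_quat(st["eef_rot"]).as_matrix();print(M)
```

```text
tray top [[ 0.6176 -0.1614  0.034 ]
 [ 0.5342 -0.1541  0.034 ]
 [ 0.6031 -0.3355  0.034 ]
 [ 0.5261 -0.3275  0.034 ]]
tray side [[ 0.6173 -0.1589  0.034 ]
 [ 0.5396 -0.1505  0.034 ]
 [ 0.5199 -0.4245  0.034 ]] 0.07820524889905461
orange (array([ 0.5676, -0.2927,  0.0325]), np.float64(0.0022611341250919513)) [[ 0.5666 -0.2929  0.0315]]
white (array([ 0.5594, -0.3698,  0.0245]), np.float64(0.0016110068538686595)) [[ 0.5595 -0.369   0.029 ]]
lip [[ 0.4533 -0.2508  0.003 ]
 [ 0.3956 -0.2316  0.003 ]] [ 0.4244 -0.2412  0.003 ] 0.060794086133849116
rear tops [[ 0.4675 -0.2025  0.036 ]
 [ 0.4079 -0.1846  0.036 ]]
handle end [[ 0.4655 -0.1083  0.13  ]] join [[ 0.439  -0.1922  0.03  ]]
handle end tri (array([ 0.4646, -0.1102,  0.1293]), np.float64(0.0019461561391678375))
dish rim [[ 0.5464  0.0803  0.045 ]
 [ 0.5432 -0.0584  0.045 ]
 [ 0.6144  0.0109  0.045 ]
 [ 0.4772  0.0124  0.045 ]]
hood [[ 0.6046 -0.3328  0.11  ]
 [ 0.5213 -0.3262  0.11  ]]
[[ 0.3193 -0.0006  0.9477]
 [-0.9477  0.0015  0.3193]
 [-0.0017 -1.     -0.0001]]
```

Request:
carry_out([
  [0.026, 0.046, 0],
  [0.026, 0.046, 0],
  [0.026, 0.046, 0],
  [0.026, 0.046, 0],
  [0.026, 0.046, 0],
  [0.026, 0.046, 0],
  [0.026, 0.046, 0],
  [0.026, 0.046, 0],
], twist=[6, 6, 7, 7, 7, 7, 7, 7], grip=0.07)

```text
clock: 1.1
tool_pos: [0.408, -0.2229, 0.2386]
eef_rot: [0.699, -0.106, 0.106, -0.699]
contact_force: [0.9, -0.4, -0.3]
opening: 0.789
```

Request:
carry_out([
  [0.026, 0.046, 0],
  [0.026, 0.046, 0],
  [0, 0, 0],
], twist=[0, 0, 0])

```text
clock: 1.48
tool_pos: [0.4618, -0.1275, 0.2389]
eef_rot: [-0.698, 0.103, -0.104, 0.7]
contact_force: [0.6, -0.3, 0.1]
opening: 0.795
```

Request:
carry_out([
  [-0.002, 0, -0.035],
  [0, 0, -0.04],
  [0, 0, -0.035],
  [0, 0, -0.025],
  [0, 0, -0.02],
  [0, 0, 0],
], twist=[0, 0, 0, 0, 0, 0])

```text
clock: 2.22
tool_pos: [0.456, -0.1332, 0.0826]
eef_rot: [0.699, -0.108, 0.106, -0.699]
contact_force: [0.1, -0.7, 0.2]
opening: 0.791
```

Run:
```python
from h import *
crop(snapshot("top")[:,:,::-1],"pics/a1.png",200,160,140,100,4)
crop(snapshot("side")[:,:,::-1],"pics/a2.png",230,140,140,120,4)
a=cv2.imread("pics/a1.png");b=cv2.imread("pics/a2.png")
a=cv2.resize(a,(400,286));b=cv2.resize(b,(400,343))
o=np.zeros((343,800,3),np.uint8);o[:286,:400]=a;o[:,400:]=b;cv2.imwrite("pics/a.png",o)
print(get_state()["contact_force"])
```

```text
[ 0.1162  0.4279 -0.1101]
```

View pics/a.png

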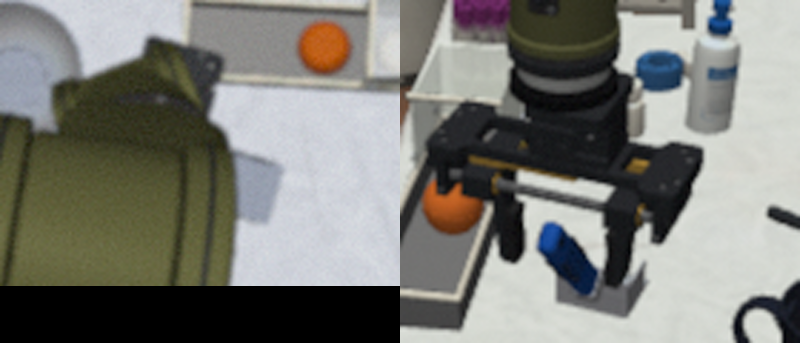

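The handle sits between the open fingers, slightly nearer to one of them. I'll shift 6 mm back along the handle and close.

Request:
carry_out([
  [0.003, 0.006, 0.0],
  [0, 0, 0],
  [0, 0, 0],
  [0, 0, 0],
], twist=[0, 0, 0, 0], grip=0.0, newtons=8)

```text
clock: 2.82
tool_pos: [0.4605, -0.1265, 0.0839]
eef_rot: [0.699, -0.107, 0.107, -0.699]
contact_force: [-0.2, -0.3, -0.0]
opening: 0.363
```

Request:
carry_out([
  [0, 0, 0],
  [0, 0, 0],
  [0, 0, 0],
], twist=[0, 0, 0], newtons=55)

```text
clock: 3.2
tool_pos: [0.4603, -0.1264, 0.0837]
eef_rot: [0.699, -0.107, 0.107, -0.699]
contact_force: [-0.8, -0.5, 1.2]
opening: 0.176
```

Request:
carry_out([
  [0, 0, 0.02],
  [0, 0, 0.03],
  [0, 0, 0.03],
  [0.02, 0, 0.02],
  [0.04, 0.005, 0],
  [0.04, 0.005, 0],
  [0.02, 0.004, 0],
  [0, 0, 0],
], twist=[0, 0, 0, 2, 4, 4, 3, 0])

```text
clock: 4.2
tool_pos: [0.5812, -0.1116, 0.1832]
eef_rot: [-0.706, 0.027, -0.027, 0.707]
contact_force: [-0.4, -1.0, -1.3]
opening: 0.179
```

```bash
cat > look.py <<'E'
import sys
from h import *
a=snapshot("top")[:,:,::-1];b=snapshot("side")[:,:,::-1]
x,y=map(int,sys.argv[2:4]);u,v=map(int,sys.argv[4:6])
o=np.hstack([cv2.resize(a[y:y+130,x:x+133],(400,390),interpolation=2),cv2.resize(b[v:v+130,u:u+133],(400,390),interpolation=2)])
cv2.imwrite(f"pics/{sys.argv[1]}.png",o);cv2.imwrite(f"pics/{sys.argv[1]}_s.png",b);cv2.imwrite(f"pics/{sys.argv[1]}_t.png",a)
for n,im in(("side",b),("top",a)):
    h=cv2.cvtColor(np.ascontiguousarray(im),cv2.COLOR_BGR2HSV);m=cv2.inRange(h,(3,170,120),(14,255,255))
    k,l,st,c=cv2.connectedComponentsWithStats(m);print(n,"orange",[c[i] for i in range(1,k) if st[i,4]>60 and st[i,1]>130])
s=get_state();print(s["clock"],s["tool_pos"],s["contact_force"],s["opening"])
E
python3 look.py b 235 120 190 130
```

```text
side orange [array([250.9775, 211.6292])]
top orange [array([313.1076, 176.2152])]
4.3 [ 0.5789 -0.1126  0.1831] [ 0.6984 -0.4092 -1.5718] 0.17535031031600368
```

View pics/b.png

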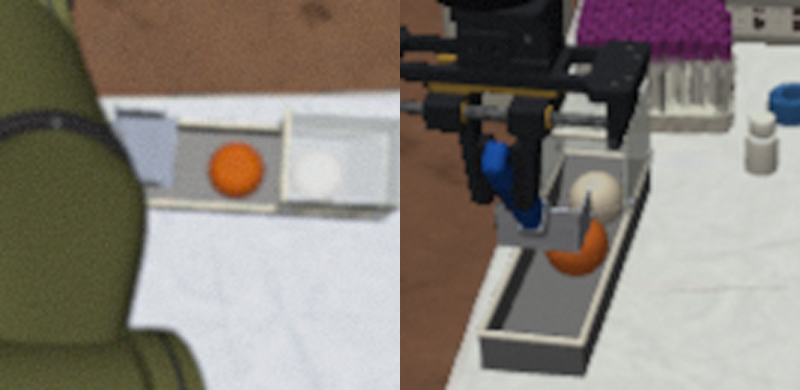

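The scoop is held level behind the orange ball. The lip corners in the top crop are near (178,120) and (172,185). I'll check where the lip is relative to the tray axis.

Run:
```python
from h import *
f=400/133
P=lambda *p:[((a+.5)/f-.5+235,(b+.5)*130/390-.5+120) for a,b in p]
l=onz("top",P((178,120),(172,185)),.104);print(l,l.mean(0))
print("tray rim", onz("top",P((285,125),(280,209)),.034))
M=R.from_quat(get_state()["eef_rot"]).as_matrix();print(np.degrees(np.arctan2(M[1,0],M[0,0])))
o=np.array([.567,-.295]);xt=np.array([-.072,-.9974]);yt=np.array([.9974,-.072])
for n,p in(("lip",l.mean(0)),("tcp",get_state()["tool_pos"])):print(n,(p[:2]-o)@xt,(p[:2]-o)@yt)
```

```text
[[ 0.598  -0.2376  0.104 ]
 [ 0.5409 -0.2309  0.104 ]] [ 0.5694 -0.2342  0.104 ]
tray rim [[ 0.6053 -0.3399  0.034 ]
 [ 0.5268 -0.3328  0.034 ]]
-4.448710790703964
lip -0.060789614931250534 -0.0019703937330580773
tcp -0.18273715671569715 -0.0012822363847877019
```

Request:
carry_out([
  [0.002, 0, -0.02],
  [0, 0, -0.03],
  [0, 0, -0.02],
  [0, 0, -0.01],
  [0, 0, -0.005],
  [0, 0, 0],
], twist=[0, 0, 0, 0, 0, 0])

```text
clock: 5.05
tool_pos: [0.5824, -0.1125, 0.0991]
eef_rot: [0.707, -0.027, 0.027, -0.707]
contact_force: [-0.4, -0.8, -1.8]
opening: 0.174
```

Request:
carry_out([
  [0, 0, -0.004],
  [0, 0, -0.002],
  [0, 0, -0.002],
  [0, 0, 0],
], twist=[0, 0, 0, 0])

```text
clock: 5.55
tool_pos: [0.5824, -0.1123, 0.0906]
eef_rot: [-0.707, 0.027, -0.027, 0.707]
contact_force: [0.1, 0.7, -0.7]
opening: 0.18
```

Request:
carry_out([
  [0, 0, -0.001],
  [0, 0, -0.001],
  [0, 0, 0],
], twist=[0, 0, 0])

```text
clock: 5.92
tool_pos: [0.5826, -0.1123, 0.0889]
eef_rot: [0.707, -0.027, 0.027, -0.707]
contact_force: [0.9, 0.7, -0.8]
opening: 0.174
```

Request:
carry_out([
  [0, 0, -0.0015],
  [0, 0, 0],
  [0, 0, 0],
], twist=[0, 0, 0])

```text
clock: 6.3
tool_pos: [0.5828, -0.1117, 0.0884]
eef_rot: [-0.707, 0.027, -0.027, 0.707]
contact_force: [-1.4, 2.2, 7.2]
opening: 0.174
```

Request:
carry_out([
  [-0.0004, -0.006, 0],
  [-0.0009, -0.012, 0],
  [-0.0009, -0.012, 0],
  [-0.0009, -0.012, 0],
  [-0.0009, -0.012, 0],
  [-0.0009, -0.012, 0],
  [-0.0009, -0.012, 0],
  [-0.0009, -0.012, 0],
], twist=[0, 0, 0, 0, 0, 0, 0, 0])

```text
clock: 7.3
tool_pos: [0.578, -0.1995, 0.0888]
eef_rot: [-0.705, 0.025, -0.028, 0.708]
contact_force: [-0.5, 5.2, 7.8]
opening: 0.181
```

```bash
python3 look.py c 235 120 190 130
```

```text
side orange [array([252.8043, 200.2228])]
top orange []
7.4 [ 0.5776 -0.2021  0.0887] [0.7709 1.6043 5.5921] 0.17333850573339815
```

View pics/c.png

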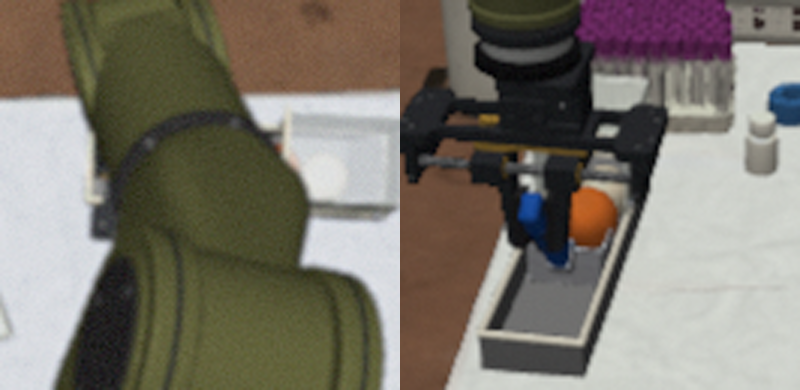

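The scoop is sliding flat, with the orange ball ahead of the lip (side crop 592,215). I'll continue slowly, watching the force.

Request:
carry_out([
  [-0.0005, -0.007, 0],
  [-0.0005, -0.007, 0],
  [-0.0005, -0.007, 0],
  [0, 0, 0],
], twist=[0, 0, 0, 0])

```text
clock: 7.9
tool_pos: [0.5763, -0.2215, 0.0888]
eef_rot: [-0.706, 0.025, -0.028, 0.707]
contact_force: [1.4, 3.8, 7.8]
opening: 0.177
```

Request:
carry_out([
  [-0.0004, -0.006, 0],
  [-0.0004, -0.005, 0],
  [0, 0, 0],
], twist=[0, 0, 0])

```text
clock: 8.28
tool_pos: [0.5767, -0.2308, 0.089]
eef_rot: [-0.705, 0.024, -0.028, 0.708]
contact_force: [1.7, 6.0, 6.4]
opening: 0.177
```

```bash
python3 look.py d 235 120 190 130
python3 - <<'E'
from h import *
im=cv2.imread("pics/d_s.png");m=cv2.inRange(cv2.cvtColor(im,cv2.COLOR_BGR2HSV),(3,170,120),(14,255,255))
m[:130]=0
k,l,st,c=cv2.connectedComponentsWithStats(m);i=1+np.argmax(st[1:,4]);print(st[i],c[i]);pp=onz("side",c[i],.034)[0]
o=np.array([.567,-.295]);xt=np.array([-.072,-.9974]);print(pp,(pp[:2]-o)@xt,"tcp",(get_state()["tool_pos"][:2]-o)@xt)
E
```

```text
side orange [array([251.963 , 192.8519])]
top orange []
8.375 [ 0.5767 -0.2308  0.089 ] [2.0794 5.8416 6.044 ] 0.17884585204338735
[249 187   8  14  81] [251.963  192.8519]
[ 0.566  -0.3661  0.034 ] 0.07099731217206352 tcp -0.06475655841777447
```

View pics/d.png

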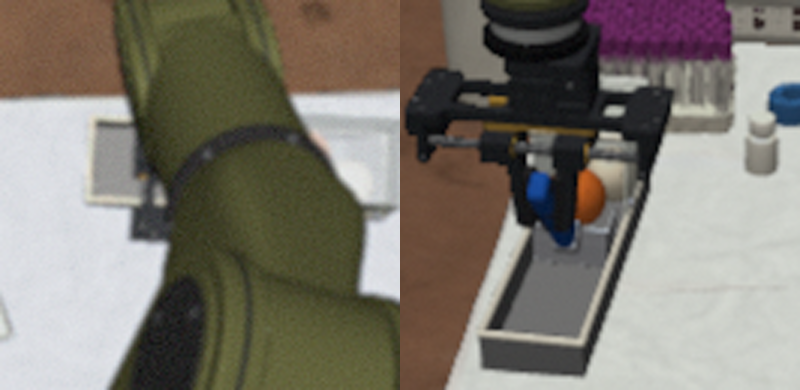

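Orange is visible past the finger, and white is offset to the right against it. I'll push on in small steps.

Request:
carry_out([
  [-0.0004, -0.005, 0],
  [-0.0004, -0.004, 0],
  [0, 0, 0],
], twist=[0, 0, 0])

```text
clock: 8.75
tool_pos: [0.5762, -0.2401, 0.089]
eef_rot: [-0.705, 0.023, -0.028, 0.708]
contact_force: [2.6, 6.0, 5.6]
opening: 0.179
```

Request:
carry_out([
  [-0.0003, -0.004, 0],
  [-0.0002, -0.003, 0],
  [0, 0, 0],
], twist=[0, 0, 0])

```text
clock: 9.12
tool_pos: [0.5755, -0.2481, 0.089]
eef_rot: [-0.706, 0.024, -0.029, 0.707]
contact_force: [2.4, 3.4, 5.3]
opening: 0.174
```

```bash
python3 look.py e 235 120 190 130
```

```text
side orange [array([254.5299, 193.2821])]
top orange []
9.225 [ 0.5755 -0.2481  0.0889] [2.1374 3.6577 5.4838] 0.17618526612172253
```

View pics/e.png

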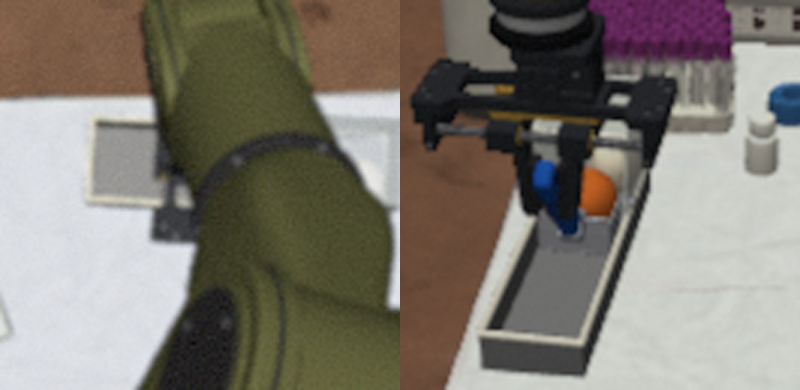

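```bash
cat > ball.py <<'E'
import sys
from h import *
o=np.array([.567,-.295]);xt=np.array([-.072,-.9974]);yt=np.array([.9974,-.072])
def masks(n,im):
    h=cv2.cvtColor(np.ascontiguousarray(im),cv2.COLOR_BGR2HSV)
    m=cv2.inRange(h,(3,150,90),(14,255,255));m[:130]=0
    k,l,st,c=cv2.connectedComponentsWithStats(m)
    return [(st[i],c[i].round(1)) for i in range(1,k) if st[i,4]>30 and st[i,0]<400]
if __name__=="__main__":
    nm=sys.argv[1]
    for n in("side","top"):
        im=cv2.imread(f"pics/{nm}_{n[0]}.png");print(n,masks(n,im))
    for x in(40,47,55):
        for y in (-5,5):
            w=o+x/1e3*xt+y/1e3*yt;print(x,y,proj("side",[*w,.0345]))
E
python3 ball.py e
```

```text
side [(array([250, 186,  12,  16, 152], dtype=int32), array([255., 194.]))]
top []
40 -5 [[252.9363 199.3397]]
40 5 [[249.0648 199.0173]]
47 -5 [[253.5087 197.8792]]
47 5 [[249.6539 197.5598]]
55 -5 [[254.1565 196.2261]]
55 5 [[250.3206 195.91  ]]
```

Request:
carry_out([
  [-0.0003, -0.004, 0],
  [-0.0003, -0.004, 0],
  [0, 0, 0],
], twist=[0, 0, 0])

```text
clock: 9.6
tool_pos: [0.5742, -0.2563, 0.0888]
eef_rot: [-0.706, 0.025, -0.028, 0.707]
contact_force: [0.6, 3.8, 6.6]
opening: 0.174
```

```bash
python3 look.py f 235 120 190 130; python3 ball.py f|head -1
```

```text
side orange [array([255.2079, 192.7525])]
top orange []
9.7 [ 0.5741 -0.2563  0.0888] [1.9188 4.1879 5.467 ] 0.17634571036041374
side [(array([251, 186,  11,  15, 124], dtype=int32), array([255.7, 193.1]))]
```

Request:
carry_out([
  [-0.0003, -0.004, 0],
  [-0.0003, -0.003, 0],
  [0, 0, 0],
], twist=[0, 0, 0])

```text
clock: 10.07
tool_pos: [0.5741, -0.2601, 0.0891]
eef_rot: [-0.704, 0.024, -0.028, 0.709]
contact_force: [1.2, 9.0, 7.7]
opening: 0.173
```

```bash
python3 look.py g 235 120 190 130; python3 ball.py g|head -1
python3 - <<'E'
import cv2,numpy as np
n=["c","e","f","g"]
cv2.imwrite("pics/strip.png",np.hstack([cv2.resize(cv2.imread(f"pics/{k}_s.png")[150:230,225:275],(200,320),interpolation=2) for k in n]))
E
```

```text
side orange [array([255.5586, 191.1622])]
top orange []
10.175 [ 0.5741 -0.2601  0.089 ] [0.4402 8.9547 8.5848] 0.17756763602896813
side [(array([251, 184,  12,  16, 139], dtype=int32), array([256., 192.]))]
```

View pics/strip.png

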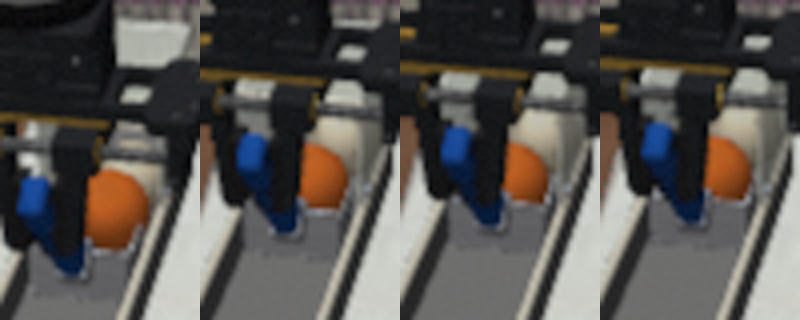

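Orange sits in the pocket, with the scoop's back wall just below it and white behind it on the right. The push force rose to 9 N, so I'll stop here. Next I'll tilt the lip up by pivoting about the scoop's rear bottom edge, with a reduced grip.

Request:
carry_out([
  [0.0004, 0.0055, -0.0035],
  [0.0004, 0.0053, -0.0042],
  [0.0004, 0.005, -0.0043],
  [0.0004, 0.0048, -0.0046],
  [0.0003, 0.0045, -0.0048],
  [0.0003, 0.0043, -0.005],
  [0.0003, 0.004, -0.0053],
  [0.0003, 0.0038, -0.0055],
], twist=[0, 0, 0, 0, 0, 0, 0, 0], newtons=14)

```text
clock: 11.18
tool_pos: [0.574, -0.2279, 0.0497]
eef_rot: [0.707, -0.027, 0.027, -0.707]
contact_force: [2.2, 2.4, 2.6]
opening: 0.179
```

Request:
carry_out([
  [0, 0, 0],
  [0, 0, 0],
  [0, 0, 0],
], twist=[0, 0, 0], newtons=60)

```text
clock: 11.55
tool_pos: [0.5739, -0.2284, 0.0502]
eef_rot: [0.707, -0.027, 0.027, -0.707]
contact_force: [3.2, 2.5, 4.1]
opening: 0.173
```

```bash
python3 look.py i 235 120 190 130; python3 ball.py i|head -1
```

```text
side orange []
top orange []
11.65 [ 0.5739 -0.2284  0.0502] [1.9743 2.0861 3.8923] 0.17550304743783282
side []
```

View pics/i.png

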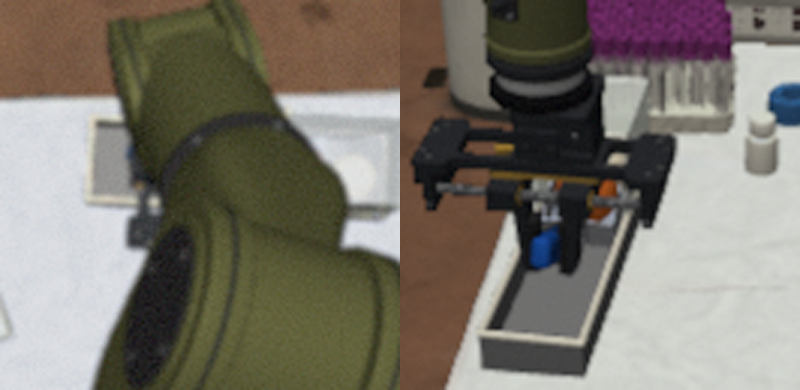

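The lip is up and orange rests in the pocket beyond the gripper. White stays under the hood (top crop 358,175). I'll lift a little, draw back out of the hood, then rise.

Request:
carry_out([
  [0, 0, 0.006],
  [0, 0.001, 0.008],
  [0, 0.004, 0.006],
  [0.0006, 0.008, 0.0],
  [0.0009, 0.013, 0],
  [0.0012, 0.017, 0],
  [0.0012, 0.017, 0],
  [0.0012, 0.016, 0.005],
], twist=[0, 0, 0, 0, 0, 0, 0, 0])

```text
clock: 12.65
tool_pos: [0.5787, -0.1502, 0.0749]
eef_rot: [-0.706, 0.027, -0.026, 0.707]
contact_force: [0.4, -0.1, -2.1]
opening: 0.18
```

Request:
carry_out([
  [0.0009, 0.012, 0.012],
  [0.0004, 0.006, 0.018],
  [0, 0, 0.02],
  [0, 0, 0.02],
  [0, 0, 0.018],
  [0, 0, 0.01],
  [0, 0, 0],
  [0, 0, 0],
], twist=[0, 0, 0, 0, 0, 0, 0, 0])

```text
clock: 13.65
tool_pos: [0.5797, -0.1342, 0.1725]
eef_rot: [-0.707, 0.028, -0.027, 0.707]
contact_force: [-0.8, -0.1, -2.5]
opening: 0.173
```

```bash
python3 look.py j 235 120 190 130; python3 ball.py j|head -2
python3 - <<'E'
from h import *
print(get_state()["moment"])
for n in "st":
    im=cv2.imread(f"pics/j_{n}.png");m=cv2.inRange(cv2.cvtColor(im,cv2.COLOR_BGR2HSV),(100,140,40),(125,255,255))
    k,l,st,c=cv2.connectedComponentsWithStats(m);print(n,[(st[i],c[i].round()) for i in range(1,k) if st[i,4]>25 and st[i,1]>100])
E
```

```text
side orange []
top orange [array([301.1777, 166.338 ])]
13.75 [ 0.5796 -0.1341  0.1722] [ 0.5204  0.0068 -2.3984] 0.17352432877772234
side [(array([240, 171,  12,  10,  78], dtype=int32), array([245.5, 174.9]))]
top [(array([292, 156,  19,  21, 305], dtype=int32), array([301. , 166.3]))]
[ 0.2027 -0.0685  0.0042]
s [(array([338, 139,   8,  13,  70], dtype=int32), array([342., 146.])), (array([313, 159,  16,  12, 162], dtype=int32), array([320., 164.])), (array([218, 181,  12,  14, 136], dtype=int32), array([224., 188.])), (array([272, 361,   6,  14,  66], dtype=int32), array([275., 368.]))]
t [(array([409, 228,  16,  15, 106], dtype=int32), array([416., 235.])), (array([394, 254,   9,   6,  46], dtype=int32), array([398., 257.]))]
```

Request:
carry_out([
  [-0.001, 0.008, 0.006],
  [-0.002, 0.014, 0.006],
  [-0.002, 0.02, 0.006],
  [-0.003, 0.024, 0],
  [-0.003, 0.026, 0],
  [-0.003, 0.026, 0],
  [-0.003, 0.026, 0],
  [-0.003, 0.026, 0],
], twist=[0, 0, 0, 0, 0, 0, 0, 0])

```text
clock: 14.75
tool_pos: [0.5598, 0.0387, 0.1917]
eef_rot: [-0.706, 0.026, -0.027, 0.707]
contact_force: [-0.1, -0.6, -1.8]
opening: 0.175
```

Request:
carry_out([
  [-0.003, 0.024, 0],
  [-0.002, 0.02, 0],
  [-0.002, 0.014, 0],
  [0, 0.008, 0],
  [0, 0.003, 0],
  [0, 0, 0],
  [0, 0, 0],
], twist=[0, 0, 0, 0, 0, 0, 0])

```text
clock: 15.62
tool_pos: [0.5533, 0.1039, 0.1909]
eef_rot: [0.707, -0.028, 0.028, -0.706]
contact_force: [0.1, 0.2, -1.6]
opening: 0.177
```

```bash
python3 look.py k 135 120 190 200; python3 ball.py k|head -2
python3 - <<'E'
from h import *
print(get_state()["moment"])
p=get_state()["tool_pos"];xt=np.array([-.072,-.9974])
b=np.r_[p[:2]+.117*xt,p[2]+.0187-.0655+.039];print("expect ball",b,proj("top",b),proj("side",b))
E
```

```text
side orange []
top orange [array([202.9236, 177.8306])]
15.725 [0.5533 0.1042 0.191 ] [-0.4078  0.4321 -1.255 ] 0.17514471000393622
side [(array([238, 225,  11,   8,  72], dtype=int32), array([243. , 228.8]))]
top [(array([194, 168,  20,  21, 319], dtype=int32), array([203.1, 177.9]))]
[ 0.143  -0.0724  0.0064]
expect ball [ 0.5448 -0.0125  0.1832] [[202.746  176.8181]] [[233.6761 224.9666]]
```

The ball is where predicted, over the dish. I'll let the scoop droop by easing the grip.

Request:
carry_out([
  [0, 0, 0],
  [0, 0, 0],
  [0, 0, 0],
], twist=[0, 0, 0], newtons=16)

```text
clock: 16.1
tool_pos: [0.5532, 0.1049, 0.191]
eef_rot: [0.707, -0.027, 0.027, -0.707]
contact_force: [0.7, 0.0, -2.3]
opening: 0.18
```

Request:
carry_out([
  [0, 0, 0],
  [0, 0, 0],
  [0, 0, 0],
], twist=[0, 0, 0], newtons=11)

```text
clock: 16.48
tool_pos: [0.5532, 0.1048, 0.191]
eef_rot: [0.707, -0.027, 0.027, -0.707]
contact_force: [0.1, -0.0, -2.3]
opening: 0.179
```

```bash
python3 look.py l 135 120 190 200; python3 ball.py l|head -2
```

```text
side orange [array([238.0481, 252.2926])]
top orange [array([197.3668, 180.9961])]
16.575 [0.5532 0.1049 0.1911] [ 0.1976  1.0386 -1.7586] 0.17558735088130248
side [(array([231, 242,  18,  22, 306], dtype=int32), array([238.7, 252.8]))]
top [(array([188, 172,  19,  20, 278], dtype=int32), array([197.4, 181.2]))]
```

```bash
cat > pos.py <<'E'
import sys
from ball import *
ims={n:snapshot(n)[:,:,::-1] for n in("side","top")}
c={n:max(masks(n,i),key=lambda t:t[0][4],default=None) for n,i in ims.items()}
print(c)
if all(v is not None for v in c.values()):print("orange",tri(c["side"][1],c["top"][1]))
for n,i in ims.items():cv2.imwrite(f"pics/{sys.argv[1]}_{n[0]}.png",i)
s=get_state();print(s["clock"],s["tool_pos"],s["contact_force"])
E
python3 pos.py m
```

```text
{'side': (array([231, 242,  18,  22, 306], dtype=int32), array([238.7, 252.8])), 'top': (array([188, 172,  19,  19, 278], dtype=int32), array([197.5, 181.1]))}
orange (array([0.5383, 0.0088, 0.1361]), np.float64(0.00738589000567636))
16.675 [0.5532 0.1049 0.191 ] [ 0.1875 -0.6853 -2.7014]
```

Request:
carry_out([
  [0, 0, 0],
  [0, 0, 0],
], twist=[0, 0], newtons=9)

```text
clock: 16.92
tool_pos: [0.5532, 0.1049, 0.191]
eef_rot: [0.707, -0.027, 0.027, -0.707]
contact_force: [-0.8, -0.9, -2.1]
opening: 0.184
```

```bash
python3 pos.py n
```

```text
{'side': (array([231, 242,  18,  22, 307], dtype=int32), array([238.7, 252.8])), 'top': (array([188, 172,  19,  19, 279], dtype=int32), array([197.4, 181.2]))}
orange (array([0.5382, 0.009 , 0.1363]), np.float64(0.007157910869386006))
17.025 [0.5532 0.1049 0.1911] [ 0.1985  0.4107 -1.6792]
```

Request:
carry_out([
  [0, 0, 0],
  [0, 0, 0],
], twist=[0, 0], newtons=6.5)

```text
clock: 17.27
tool_pos: [0.5532, 0.1049, 0.191]
eef_rot: [-0.707, 0.027, -0.027, 0.707]
contact_force: [-0.0, 0.8, -2.4]
opening: 0.18
```

```bash
python3 pos.py n
```

```text
{'side': (array([227, 260,  23,  21, 357], dtype=int32), array([237.7, 270. ])), 'top': (array([198, 178,  17,  17, 232], dtype=int32), array([205.7, 186.1]))}
orange (array([ 0.5387, -0.0024,  0.0841]), np.float64(0.004808996591048294))
17.375 [0.5532 0.105  0.1911] [ 0.4589  0.664  -1.1162]
```

Request:
carry_out([
  [0, 0, 0],
  [0, 0, 0],
  [0, 0, 0],
], twist=[0, 0, 0], newtons=20)

```text
clock: 17.75
tool_pos: [0.5532, 0.1048, 0.191]
eef_rot: [0.707, -0.027, 0.027, -0.707]
contact_force: [-0.7, -0.4, -1.3]
opening: 0.181
```

```bash
python3 pos.py o
```

```text
{'side': (array([223, 296,  26,  21, 337], dtype=int32), array([236. , 306.8])), 'top': (array([195, 177,  10,  17, 138], dtype=int32), array([198.9, 185.4]))}
orange (array([0.5459, 0.0277, 0.0162]), np.float64(0.0051508697446139996))
17.85 [0.5532 0.1048 0.1911] [-0.6057 -0.9263 -1.397 ]
```

Orange is in the dish. I'll lift away and check.

Request:
carry_out([
  [0, 0, 0.02],
  [0, 0, 0.03],
  [-0.01, -0.03, 0.01],
  [-0.02, -0.04, 0],
  [-0.02, -0.04, 0],
  [-0.02, -0.04, 0],
  [-0.02, -0.04, 0],
  [-0.01, -0.03, 0],
], twist=[0, 0, 0, 0, 0, 0, 0, 0], newtons=40)

```text
clock: 18.85
tool_pos: [0.4517, -0.1171, 0.2511]
eef_rot: [0.707, -0.028, 0.027, -0.706]
contact_force: [0.0, 0.4, -1.8]
opening: 0.179
```

Request:
carry_out([
  [0, -0.01, 0],
  [0, 0, 0],
  [0, 0, 0],
], twist=[0, 0, 0])

```text
clock: 19.23
tool_pos: [0.454, -0.1235, 0.2512]
eef_rot: [-0.706, 0.026, -0.027, 0.707]
contact_force: [0.6, -0.7, -1.4]
opening: 0.183
```

```bash
python3 pos.py p
python3 - <<'E'
from h import *
im=cv2.imread("pics/p_s.png");m=cv2.inRange(cv2.cvtColor(im,cv2.COLOR_BGR2HSV),(100,140,40),(125,255,255))
k,l,st,c=cv2.connectedComponentsWithStats(m);print([(st[i],c[i].round()) for i in range(1,k) if st[i,4]>25 and st[i,1]>100])
t=cv2.imread("pics/p_t.png");a=t[115:245,180:390];b=im[120:250,190:400]
cv2.imwrite("pics/pv.png",np.vstack([cv2.resize(a,None,fx=2.3,fy=2.3,interpolation=2),cv2.resize(b,None,fx=2.3,fy=2.3,interpolation=2)]))
E
```

```text
{'side': (array([214, 289,  26,  26, 535], dtype=int32), array([226.6, 301.3])), 'top': (array([191, 173,   6,  16,  71], dtype=int32), array([193.9, 180.5]))}
orange (array([0.5589, 0.0374, 0.0388]), np.float64(0.0005737705554989158))
19.325 [ 0.4537 -0.1237  0.2511] [-0.1031 -0.1398 -1.1439]
[(array([338, 139,   8,  13,  70], dtype=int32), array([342., 146.])), (array([283, 140,  11,  52, 393], dtype=int32), array([288., 164.])), (array([313, 159,  16,  12, 163], dtype=int32), array([321., 164.])), (array([272, 361,   6,  14,  67], dtype=int32), array([275., 368.]))]
```

Run:
```python
from h import *
im=cv2.imread("pics/p_s.png");m=cv2.inRange(cv2.cvtColor(im,cv2.COLOR_BGR2HSV),(100,140,40),(125,255,255))[135:200,278:300]
ys,xs=np.nonzero(m)
for y in (0,1,2): pass
print("rows",[(y+135,278+xs[ys==y].min(),278+xs[ys==y].max()) for y in sorted(set(ys))[::5]],ys.max()+135)
p=get_state()["tool_pos"]+[0,0,.0187];xs_=np.array([-.072,-.9974,0]);z=np.array([0,0,1])
for th in(0,-15,-30,-40,-50,-60):
    a=np.radians(50-th);d=-np.cos(a)*xs_+np.sin(a)*z
    print(th,"bottom",proj("side",p-100*1e-3*d)[0],"top",proj("side",p+.036*d)[0])
```

```text
rows [(np.int64(140), np.int64(286), np.int64(290)), (np.int64(145), np.int64(283), np.int64(292)), (np.int64(150), np.int64(283), np.int64(291)), (np.int64(155), np.int64(284), np.int64(292)), (np.int64(160), np.int64(285), np.int64(291)), (np.int64(165), np.int64(285), np.int64(290)), (np.int64(170), np.int64(285), np.int64(292)), (np.int64(175), np.int64(286), np.int64(291)), (np.int64(180), np.int64(286), np.int64(293)), (np.int64(185), np.int64(287), np.int64(293)), (np.int64(190), np.int64(287), np.int64(292))] 191
0 bottom [292.628  175.0414] top [286.1848 148.9771]
-15 bottom [291.0662 186.1306] top [286.8422 144.5932]
-30 bottom [289.2734 195.6212] top [287.5781 141.0905]
-40 bottom [287.9921 200.7671] top [288.085  139.3679]
-50 bottom [286.6765 204.7698] top [288.5856 138.1942]
-60 bottom [285.3601 207.4706] top [289.0641 137.5976]
```

View pics/pv.png

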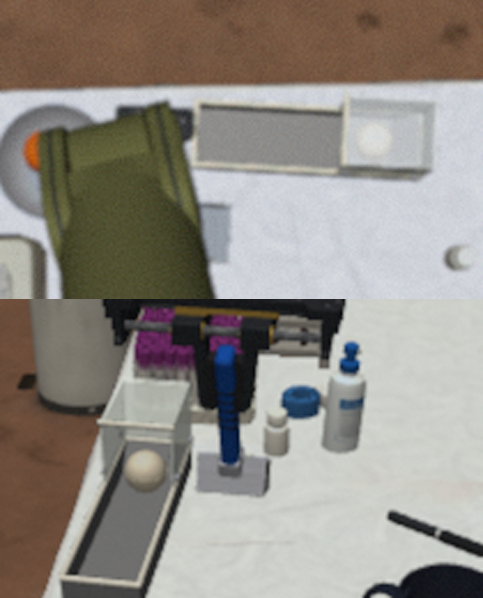

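Orange is in the dish (top crop, left). White is at about (374,139) in the top crop, under the hood, and the empty scoop hangs about 22° lip-down. I'll go back over the tray front, set the lip on the floor and roll the scoop flat by moving back and down.

Request:
carry_out([
  [0.02, -0.006, 0],
  [0.035, -0.01, 0],
  [0.035, -0.01, 0],
  [0.025, -0.008, 0],
  [0.0105, -0.003, 0],
  [0, 0, -0.02],
  [0, 0, -0.03],
  [0, 0, -0.02],
], twist=[0, 0, 0, 0, 0, 0, 0, 0])

```text
clock: 20.32
tool_pos: [0.5774, -0.1612, 0.1798]
eef_rot: [-0.706, 0.027, -0.026, 0.707]
contact_force: [-0.2, 0.6, -1.8]
opening: 0.179
```

```bash
python3 pos.py q
python3 - <<'E'
from ball import *
im=cv2.imread("pics/q_s.png");m=cv2.inRange(cv2.cvtColor(im,cv2.COLOR_BGR2HSV),(100,140,40),(125,255,255))
m[:,300:]=0;ys,xs=np.nonzero(m);k=(ys>120)&(ys<300)&(xs<275);print("blue",xs[k].min(),xs[k].max(),ys[k].min(),ys[k].max(),xs[k][ys[k]>ys[k].max()-3].mean())
p=get_state()["tool_pos"]
print("tcp tray",(p[:2]-o)@xt,(p[:2]-o)@yt)
M=R.from_quat(get_state()["eef_rot"]).as_matrix();print(np.degrees(np.arctan2(M[1,0],M[0,0])))
p=p+[0,0,.0187];X=np.array([*xt,0]);z=np.array([0,0,1])
for th in(-10,-20,-30):
    a=np.radians(50-th);d=-np.cos(a)*X+np.sin(a)*z
    print(th,"bottom",proj("side",p-.1*d)[0],"top",proj("side",p+.036*d)[0])
t=cv2.imread("pics/q_t.png");print(onz("top",(342.6,175.4),.029))
E
```

```text
{'side': (array([214, 289,  26,  26, 534], dtype=int32), array([226.6, 301.4])), 'top': (array([191, 172,  17,  17, 229], dtype=int32), array([199. , 180.4]))}
orange (array([0.5613, 0.0256, 0.0269]), np.float64(0.0005307549523209936))
20.425 [ 0.5764 -0.1612  0.1789] [-0.9906 -0.3045 -2.1311]
blue 224 238 162 207 234.5
tcp tray -0.13414727416497926 -0.0002880444846911862
-4.312529414442217
-10 bottom [238.1171 199.664 ] top [227.1012 168.006 ]
-20 bottom [236.6505 206.223 ] top [227.7205 165.4901]
-30 bottom [234.9755 212.0707] top [228.4146 163.3535]
[[ 0.5657 -0.3762  0.029 ]]
```

Request:
carry_out([
  [0.0025, 0, -0.02],
  [0, 0, -0.02],
  [0, 0, -0.008],
  [0, 0, -0.004],
  [0, 0, 0],
], twist=[0, 0, 0, 0, 0], newtons=12)

```text
clock: 21.05
tool_pos: [0.5815, -0.1621, 0.1293]
eef_rot: [0.707, -0.027, 0.027, -0.707]
contact_force: [0.4, 1.2, -1.3]
opening: 0.183
```

Request:
carry_out([
  [0.0003, 0.004, -0.004],
  [0.0003, 0.005, -0.0045],
  [0.0004, 0.006, -0.0045],
  [0.0004, 0.006, -0.0045],
  [0.0005, 0.007, -0.005],
  [0.0005, 0.007, -0.0055],
  [0, 0, 0],
], twist=[0, 0, 0, 0, 0, 0, 0], newtons=10)

```text
clock: 21.92
tool_pos: [0.5838, -0.1263, 0.1005]
eef_rot: [-0.706, 0.026, -0.027, 0.707]
contact_force: [1.2, 1.4, 0.5]
opening: 0.179
```

Request:
carry_out([
  [0.0005, 0.006, -0.005],
  [0.0004, 0.005, -0.004],
  [0.0, 0.002, -0.003],
  [0, 0, -0.001],
  [0, 0, 0],
], twist=[0, 0, 0, 0, 0])

```text
clock: 22.55
tool_pos: [0.5842, -0.114, 0.088]
eef_rot: [-0.707, 0.027, -0.027, 0.707]
contact_force: [-1.7, 0.6, 1.3]
opening: 0.178
```

```bash
cat > tilt.py <<'E'
from ball import *
im=snapshot("side")[:,:,::-1];m=cv2.inRange(cv2.cvtColor(np.ascontiguousarray(im),cv2.COLOR_BGR2HSV),(100,140,40),(125,255,255))
cv2.imwrite("pics/tilt.png",im)
ys,xs=np.nonzero(m);k=(ys>120)&(ys<300)&(xs<275);print("blue",xs[k].min(),xs[k].max(),ys[k].min(),ys[k].max(),xs[k][ys[k]>ys[k].max()-3].mean())
s=get_state();p=s["tool_pos"];print(p,"tcp tray",(p[:2]-o)@xt,(p[:2]-o)@yt,s["contact_force"])
p=p+[0,0,.0187];X=np.array([*xt,0]);z=np.array([0,0,1])
for th in(-15,-5,0,5,15,25):
    a=np.radians(50-th);d=-np.cos(a)*X+np.sin(a)*z
    print(th,"bottom",proj("side",p-.1*d)[0],"top",proj("side",p+.036*d)[0])
E
python3 tilt.py
```

```text
blue 218 236 217 240 232.61904761904762
[ 0.5842 -0.1141  0.088 ] tcp tray -0.18170406657138352 0.0041046966358079745 [-0.6949  1.6887  0.9133]
-15 bottom [232.8049 247.9754] top [222.3926 217.1592]
-5 bottom [234.1717 240.9025] top [221.8125 219.9372]
0 bottom [234.7593 237.2275] top [221.5623 221.4078]
5 bottom [235.2791 233.4891] top [221.3416 222.9169]
15 bottom [236.105  225.9084] top [220.9964 225.9995]
25 bottom [236.6321 218.3329] top [220.7887 229.0818]
```

Request:
carry_out([
  [0, 0.001, -0.0015],
  [0, 0.001, -0.0015],
  [0, 0, 0],
], twist=[0, 0, 0])

```text
clock: 22.98
tool_pos: [0.5846, -0.1122, 0.0851]
eef_rot: [0.707, -0.027, 0.027, -0.707]
contact_force: [-0.7, -0.0, 4.1]
opening: 0.18
```

```bash
python3 tilt.py
```

```text
blue 217 236 219 240 232.4
[ 0.5846 -0.1122  0.0851] tcp tray -0.18360266292104807 0.004432483247468799 [-0.2891  0.1804  3.4829]
-15 bottom [232.5369 249.4739] top [222.0952 218.8289]
-5 bottom [233.9053 242.3915] top [221.5143 221.6111]
0 bottom [234.4935 238.7133] top [221.2638 223.0832]
5 bottom [235.0138 234.9726] top [221.043  224.5933]
15 bottom [235.8401 227.3902] top [220.6976 227.6767]
25 bottom [236.3668 219.8168] top [220.49   230.7581]
```

Request:
carry_out([
  [0, 0, 0],
  [-0.0008, -0.006, 0],
  [-0.0012, -0.012, 0],
  [-0.0012, -0.012, 0],
  [-0.0009, -0.012, 0],
  [-0.0009, -0.012, 0],
  [-0.0009, -0.012, 0],
  [-0.0009, -0.012, 0],
], twist=[0, 0, 0, 0, 0, 0, 0, 0], newtons=55)

```text
clock: 24.02
tool_pos: [0.5788, -0.1878, 0.0856]
eef_rot: [-0.705, 0.026, -0.027, 0.708]
contact_force: [-0.5, 4.0, 5.0]
opening: 0.176
```

Request:
carry_out([
  [-0.0009, -0.012, 0],
  [-0.0009, -0.012, 0],
  [-0.0009, -0.012, 0],
  [-0.0009, -0.012, 0],
  [-0.0007, -0.01, 0],
  [0, 0, 0],
], twist=[0, 0, 0, 0, 0, 0])

```text
clock: 24.78
tool_pos: [0.574, -0.248, 0.0853]
eef_rot: [-0.706, 0.027, -0.028, 0.707]
contact_force: [1.5, 2.2, 2.4]
opening: 0.176
```

```bash
python3 tilt.py
```

```text
blue 234 249 185 208 246.0
[ 0.5741 -0.2479  0.0852] tcp tray -0.047469054033488306 0.003676026962661969 [1.4673 1.4315 3.8694]
-15 bottom [246.044  215.9338] top [237.999  184.8799]
-5 bottom [247.2109 209.6778] top [237.5131 187.3079]
0 bottom [247.7186 206.3943] top [237.3011 188.6058]
5 bottom [248.1721 203.034 ] top [237.1121 189.9455]
15 bottom [248.9076 196.1626] top [236.8097 192.7062]
25 bottom [249.4009 189.2249] top [236.6161 195.4984]
```

Request:
carry_out([
  [-0.0005, -0.006, 0],
  [-0.0005, -0.006, 0],
  [-0.0005, -0.006, 0],
  [0, 0, 0],
], twist=[0, 0, 0, 0])

```text
clock: 25.32
tool_pos: [0.5728, -0.2643, 0.0855]
eef_rot: [-0.706, 0.026, -0.027, 0.707]
contact_force: [1.0, 3.3, 5.5]
opening: 0.172
```

Request:
carry_out([
  [-0.0005, -0.005, 0],
  [-0.0004, -0.004, 0],
  [0, 0, 0],
], twist=[0, 0, 0])

```text
clock: 25.7
tool_pos: [0.572, -0.273, 0.0855]
eef_rot: [-0.706, 0.026, -0.027, 0.707]
contact_force: [0.1, 3.5, 6.4]
opening: 0.178
```

Request:
carry_out([
  [-0.0003, -0.004, 0],
  [-0.0003, -0.004, 0],
  [0, 0, 0],
], twist=[0, 0, 0])

```text
clock: 26.08
tool_pos: [0.5716, -0.2797, 0.0857]
eef_rot: [-0.705, 0.026, -0.027, 0.708]
contact_force: [0.5, 5.8, 7.6]
opening: 0.174
```

Request:
carry_out([
  [-0.0002, -0.003, 0],
  [0, 0, 0],
], twist=[0, 0])

```text
clock: 26.32
tool_pos: [0.5717, -0.2801, 0.0858]
eef_rot: [-0.704, 0.025, -0.026, 0.709]
contact_force: [0.6, 10.4, 9.4]
opening: 0.178
```

```bash
python3 tilt.py|head -2
python3 - <<'E'
from ball import *
im=cv2.imread("pics/tilt.png").astype(int)
w=(im[:,:,2]-im[:,:,0]>18)&(im[:,:,2]>140)
w[:155]=0;w[205:]=0;w[:,:235]=0;w[:,275:]=0
for y in range(160,205,3):print(y,''.join('#' if v else '.' for v in w[y,235:275]))
for x in(85,90,95):print(x,proj("side",[*(o+x/1e3*xt),.032]))
E
```

```text
blue 237 252 178 201 248.78571428571428
[ 0.5717 -0.2801  0.0858] tcp tray -0.015204339275714568 0.003631311580696868 [-0.1249 10.1121 10.5073]
160 ........................................
163 ........................................
166 ........................................
169 ........................................
172 ........................................
175 .........................#..............
178 ........................................
181 ...................#####................
184 ....................######..............
187 ...................#######..............
190 ...................#####................
193 ........................................
196 ........................................
199 ........................................
202 ........................................
85 [[254.6781 190.8424]]
90 [[255.07   189.8551]]
95 [[255.4594 188.8739]]
```

The lip is at the foot of the slope (10 N with no advance) and white lies over the lip. I'll tilt up.

Request:
carry_out([
  [0.0004, 0.0055, -0.0035],
  [0.0004, 0.0053, -0.0042],
  [0.0004, 0.005, -0.0043],
  [0.0004, 0.0048, -0.0046],
  [0.0003, 0.0045, -0.0048],
  [0.0003, 0.0043, -0.005],
  [0.0003, 0.004, -0.0053],
  [0.0003, 0.0038, -0.0055],
], twist=[0, 0, 0, 0, 0, 0, 0, 0], newtons=14)

```text
clock: 27.38
tool_pos: [0.5731, -0.2489, 0.0474]
eef_rot: [0.707, -0.027, 0.027, -0.706]
contact_force: [1.2, 1.6, 1.4]
opening: 0.186
```

Request:
carry_out([
  [0, 0, 0],
  [0, 0, 0],
  [0, 0, 0],
], twist=[0, 0, 0], newtons=60)

```text
clock: 27.75
tool_pos: [0.573, -0.2493, 0.0479]
eef_rot: [0.707, -0.027, 0.027, -0.707]
contact_force: [1.7, 0.8, 2.2]
opening: 0.177
```

```bash
python3 tilt.py
```

```text
blue 234 244 203 216 238.22222222222223
[ 0.5728 -0.2493  0.0478] tcp tray -0.045958717190748566 0.0025359067507703848 [0.8819 1.533  0.8086]
-15 bottom [247.2822 227.8888] top [239.5126 198.614 ]
-5 bottom [248.4219 221.6693] top [239.0394 201.0282]
0 bottom [248.9184 218.4165] top [238.8327 202.3131]
5 bottom [249.3624 215.0946] top [238.6483 203.636 ]
15 bottom [250.0837 208.3235] top [238.3524 206.3518]
25 bottom [250.5698 201.5155] top [238.1619 209.0857]
```

Request:
carry_out([
  [0, 0, 0.006],
  [0, 0.001, 0.008],
  [0.0003, 0.004, 0.006],
  [0.0006, 0.008, 0.0],
  [0.0009, 0.013, 0],
  [0.0012, 0.017, 0],
  [0.0012, 0.018, 0],
  [0.0012, 0.018, 0],
], twist=[0, 0, 0, 0, 0, 0, 0, 0])

```text
clock: 28.8
tool_pos: [0.5785, -0.168, 0.0678]
eef_rot: [-0.706, 0.027, -0.027, 0.707]
contact_force: [0.8, 0.5, -2.4]
opening: 0.173
```

Request:
carry_out([
  [0.001, 0.016, 0.005],
  [0.0009, 0.012, 0.012],
  [0.0004, 0.006, 0.018],
  [0, 0, 0.02],
  [0, 0, 0.02],
  [0, 0, 0.018],
  [0, 0, 0.008],
  [0, 0, 0],
], twist=[0, 0, 0, 0, 0, 0, 0, 0])

```text
clock: 29.8
tool_pos: [0.5809, -0.1362, 0.1695]
eef_rot: [0.707, -0.027, 0.028, -0.706]
contact_force: [0.7, 0.1, -3.1]
opening: 0.175
```

```bash
cat > white.py <<'E'
from ball import *
im=snapshot("top")[:,:,::-1];cv2.imwrite("pics/w.png",im);im=im.astype(int)
p=get_state()["tool_pos"]
b=np.r_[p[:2]+.117*xt,p[2]-.009];c=proj("top",b)[0].round().astype(int);print("expect",b,c,get_state()["clock"],get_state()["contact_force"])
w=(im[:,:,2]-im[:,:,0]>8)&(im[:,:,2]>150)
for y in range(c[1]-16,c[1]+17,2):print(''.join('#' if v else '.' for v in w[y,c[0]-25:c[0]+25]))
print("tray",c:=proj("top",[*(o+.09*xt),.03])[0].round().astype(int))
for y in range(c[1]-14,c[1]+15,2):print(''.join('#' if v else '.' for v in w[y,c[0]-25:c[0]+20]))
E
python3 white.py
```

```text
expect [ 0.572  -0.2528  0.1598] [301 165] 29.85 [ 0.913  -0.1245 -2.7851]
..................................................
.................................###.##.##########
.......#..........................................
..................................................
...................##########.....................
........#.#......##############...................
................################.....###########..
...............##################.................
................#################.................
................################..................
.................##############...................
...................#########......................
..................................................
..................................................
..................................................
..................................................
..................................................
tray [346 177]
........###..................................
........###..................................
........##...................................
........##...................................
........##...................................
.......###...................................
.......###...................................
.......##....................................
......####...................................
......####...................................
.......###...................................
.......###...................................
#............................................
######.......................................
.............................................
```

White is in the pocket (mask centred near (300,164), as predicted) and the tray is empty. I'll carry it to the dish.

Request:
carry_out([
  [-0.001, 0.008, 0.007],
  [-0.002, 0.014, 0.008],
  [-0.003, 0.02, 0.0065],
  [-0.004, 0.024, 0],
  [-0.004, 0.026, 0],
  [-0.004, 0.026, 0],
  [-0.004, 0.026, 0],
  [-0.004, 0.026, 0],
], twist=[0, 0, 0, 0, 0, 0, 0, 0])

```text
clock: 30.85
tool_pos: [0.5541, 0.0369, 0.1909]
eef_rot: [-0.706, 0.026, -0.027, 0.707]
contact_force: [0.1, -0.8, -1.8]
opening: 0.172
```

Request:
carry_out([
  [-0.004, 0.022, 0],
  [-0.003, 0.018, 0],
  [-0.002, 0.012, 0],
  [0, 0.006, 0],
  [0, 0.003, 0],
  [0, 0, 0],
  [0, 0, 0],
], twist=[0, 0, 0, 0, 0, 0, 0])

```text
clock: 31.72
tool_pos: [0.5458, 0.0943, 0.1903]
eef_rot: [0.707, -0.027, 0.027, -0.706]
contact_force: [-0.3, 0.7, -1.4]
opening: 0.173
```

```bash
python3 white.py|head -18;python3 pos.py r
```

```text
expect [ 0.5374 -0.0224  0.1813] [207 180] 31.775 [ 0.411   0.1419 -1.5565]
..................................................
..................................................
..................................................
..................................................
..................##########......................
................##############....................
...............###############....................
..............#################...................
..............#################...................
..............################....................
................#############.....................
..................########........................
..................................................
..................................................
..................................................
..................................................
..................................................
{'side': (array([214, 289,  26,  26, 537], dtype=int32), array([226.8, 301.4])), 'top': None}
31.875 [0.5458 0.0946 0.1903] [ 0.3155  0.6311 -1.7774]
```

Request:
carry_out([
  [0, 0, 0],
  [0, 0, 0],
  [0, 0, 0],
  [0, 0, 0],
], twist=[0, 0, 0, 0], newtons=11)

```text
clock: 32.38
tool_pos: [0.5457, 0.095, 0.1904]
eef_rot: [0.707, -0.027, 0.027, -0.707]
contact_force: [0.9, 0.3, -1.7]
opening: 0.179
```

Request:
carry_out([
  [0, 0, 0],
  [0, 0, 0],
  [0, 0, 0],
], twist=[0, 0, 0], newtons=6.5)

```text
clock: 32.75
tool_pos: [0.5457, 0.0951, 0.1903]
eef_rot: [0.707, -0.027, 0.027, -0.707]
contact_force: [0.0, -0.4, -1.6]
opening: 0.178
```

```bash
python3 white.py|head -18;python3 pos.py s
```

```text
expect [ 0.5372 -0.0217  0.1813] [207 180] 32.8 [ 0.3196  0.48   -1.4159]
..................................................
..................................................
..................................................
..................................................
.............########.............................
.............#########............................
..............##########..........................
..............##########..........................
..............##########..........................
..............##########....##########............
..............#########...############............
..............######.....##############...........
.........................##############...........
.........................##############...........
..........................############............
............................########..............
..................................................
{'side': (array([214, 296,  27,  19, 388], dtype=int32), array([226.4, 304.7])), 'top': (array([196, 172,  12,  17, 144], dtype=int32), array([201.4, 180.2]))}
orange (array([0.5636, 0.0212, 0.0137]), np.float64(0.00011134475881881368))
32.9 [0.5457 0.0951 0.1904] [ 0.176  -0.3925 -1.5729]
```

Both balls are in the dish region. I'll lift away and verify.

Request:
carry_out([
  [0, 0, 0.015],
  [0, 0, 0.025],
  [-0.005, -0.02, 0.02],
  [-0.015, -0.035, 0],
  [-0.02, -0.04, 0],
  [-0.02, -0.04, 0],
  [-0.02, -0.04, 0],
  [-0.01, -0.03, 0],
], twist=[0, 0, 0, 0, 0, 0, 0, 0], newtons=40)

```text
clock: 33.9
tool_pos: [0.4546, -0.1119, 0.2513]
eef_rot: [0.707, -0.027, 0.028, -0.706]
contact_force: [0.7, -0.2, -1.7]
opening: 0.176
```

Request:
carry_out([
  [0, -0.015, 0],
  [0, 0, 0],
], twist=[0, 0])

```text
clock: 34.15
tool_pos: [0.4566, -0.1253, 0.2509]
eef_rot: [-0.707, 0.027, -0.028, 0.707]
contact_force: [0.3, 0.0, -1.7]
opening: 0.179
```

```bash
python3 pos.py t
cat > dish.py <<'E'
from ball import *
im=snapshot("top")[:,:,::-1].astype(int);cv2.imwrite("pics/dish.png",im)
w=(im[:,:,2]-im[:,:,0]>8)&(im[:,:,2]>140)&(im[:,:,1]>120);w[:,:165]=0;w[:,240:]=0;w[:160]=0;w[212:]=0
k,l,st,c=cv2.connectedComponentsWithStats(w.astype(np.uint8));d=np.array([.5455,.0115])
for i in range(1,k):
    if st[i,4]>60:
        q=onz("top",c[i],.032)[0];print("white",st[i],c[i].round(1),q,"dist",np.linalg.norm(q[:2]-d))
for t,cc in masks("top",im.astype(np.uint8)):
    q=onz("top",cc,.034)[0];print("orange",q,np.linalg.norm(q[:2]-d))
E
python3 dish.py; python3 tilt.py 2>/dev/null | tail -7
python3 - <<'E'
from h import *
im=cv2.imread("pics/tilt.png");m=cv2.inRange(cv2.cvtColor(im,cv2.COLOR_BGR2HSV),(100,140,40),(125,255,255))
k,l,st,c=cv2.connectedComponentsWithStats(m);print([(st[i],c[i].round()) for i in range(1,k) if st[i,4]>25 and st[i,1]>100])
E
```

```text
{'side': (array([214, 289,  27,  26, 539], dtype=int32), array([226.7, 301.3])), 'top': (array([191, 173,   7,  16,  77], dtype=int32), array([194. , 180.5]))}
orange (array([0.5588, 0.0372, 0.0385]), np.float64(0.0007351692625410826))
34.25 [ 0.4567 -0.1234  0.2507] [ 0.4619  0.1668 -1.2472]
orange [0.5602 0.0384 0.034 ] 0.030639125086434314
[(array([338, 139,   8,  13,  70], dtype=int32), array([342., 146.])), (array([282, 140,  11,  51, 384], dtype=int32), array([287., 164.])), (array([313, 159,  16,  12, 164], dtype=int32), array([321., 164.])), (array([272, 361,   6,  14,  66], dtype=int32), array([275., 368.]))][ WARN:0@1.251] global loadsave.cpp:1063 imwrite_ Unsupported depth image for selected encoder is fallbacked to CV_8U.
```

Request:
carry_out([
  [0, -0.015, -0.02],
  [0, -0.015, -0.035],
  [0, 0, -0.035],
  [0, 0, -0.025],
  [0, 0, -0.008],
  [0, 0, 0],
], twist=[0, 0, 0, 0, 0, 0])

```text
clock: 35.1
tool_pos: [0.4561, -0.1542, 0.1274]
eef_rot: [-0.706, 0.027, -0.027, 0.707]
contact_force: [0.0, -0.1, -1.7]
opening: 0.177
```

Request:
carry_out([
  [0.0003, 0.004, -0.005],
  [0.0003, 0.005, -0.005],
  [0.0004, 0.006, -0.0045],
  [0.0004, 0.006, -0.0045],
  [0.0005, 0.007, -0.005],
  [0.0005, 0.007, -0.0055],
  [0.0005, 0.006, -0.005],
  [0.0004, 0.005, -0.004],
], twist=[0, 0, 0, 0, 0, 0, 0, 0], newtons=10)

```text
clock: 36.1
tool_pos: [0.4592, -0.109, 0.0884]
eef_rot: [0.707, -0.027, 0.027, -0.706]
contact_force: [1.0, -0.6, 0.0]
opening: 0.179
```

Request:
carry_out([
  [0, 0.002, -0.002],
  [0, 0.001, -0.001],
  [0, 0, 0],
], twist=[0, 0, 0])

```text
clock: 36.48
tool_pos: [0.4589, -0.1063, 0.0858]
eef_rot: [0.707, -0.027, 0.027, -0.706]
contact_force: [0.4, -0.5, 0.1]
opening: 0.182
```

Request:
carry_out([
  [0, 0.002, -0.002],
  [0, 0.001, -0.0015],
  [0, 0.001, -0.0015],
  [0, 0, 0],
], twist=[0, 0, 0, 0], newtons=8)

```text
clock: 36.98
tool_pos: [0.4589, -0.1017, 0.0807]
eef_rot: [-0.707, 0.027, -0.027, 0.707]
contact_force: [1.3, -0.1, 1.1]
opening: 0.184
```

Request:
carry_out([
  [0, 0, -0.001],
  [0, 0, -0.001],
  [0, 0, 0],
], twist=[0, 0, 0])

```text
clock: 37.35
tool_pos: [0.4593, -0.1003, 0.0793]
eef_rot: [-0.706, 0.026, -0.027, 0.707]
contact_force: [0.2, 4.1, 7.0]
opening: 0.179
```

Request:
carry_out([
  [0, 0, 0.0005],
  [0, 0, 0],
], twist=[0, 0], newtons=3)

```text
clock: 37.6
tool_pos: [0.4591, -0.1016, 0.0795]
eef_rot: [-0.706, 0.027, -0.027, 0.707]
contact_force: [0.9, 2.7, 3.5]
opening: 0.183
```

Request:
carry_out([
  [0, 0, 0],
  [0, 0, 0],
  [0, 0, 0],
  [0, 0, 0],
], twist=[0, 0, 0, 0], grip=0.07)

```text
clock: 38.1
tool_pos: [0.4588, -0.1021, 0.0792]
eef_rot: [0.707, -0.027, 0.027, -0.707]
contact_force: [-0.9, 0.2, 0.1]
opening: 0.612
```

Request:
carry_out([
  [0, 0, 0.01],
  [0, 0, 0.02],
  [0, 0, 0.04],
  [0, 0, 0.05],
  [0, -0.01, 0.04],
  [-0.02, -0.05, 0],
  [-0.02, -0.05, 0],
  [-0.02, -0.05, 0],
], twist=[0, 0, 0, 0, 0, 0, 0, 0])

```text
clock: 39.1
tool_pos: [0.3981, -0.2634, 0.2403]
eef_rot: [0.707, -0.027, 0.027, -0.706]
contact_force: [0.7, 0.1, -0.6]
opening: 0.793
```

Request:
carry_out([
  [-0.02, -0.05, 0],
  [-0.02, -0.05, 0],
  [-0.02, -0.05, 0],
  [-0.02, -0.05, 0],
  [0, 0, 0],
], twist=[0, 0, 0, 0, 0])

```text
clock: 39.72
tool_pos: [0.3152, -0.4663, 0.2393]
eef_rot: [0.707, -0.031, 0.03, -0.706]
contact_force: [-0.4, 1.2, 0.6]
opening: 0.792
```

```bash
python3 pos.py u; sed -i 's/"pics\/dish.png",im/"pics\/dish.png",im.astype(np.uint8)/' dish.py; python3 dish.py
python3 - <<'E'
from h import *
c={}
for n in "st":
    im=cv2.imread(f"pics/u_{n}.png");m=cv2.inRange(cv2.cvtColor(im,cv2.COLOR_BGR2HSV),(100,140,40),(125,255,255))
    k,l,st,ce=cv2.connectedComponentsWithStats(m);print(n,[(st[i],ce[i].round(1)) for i in range(1,k) if st[i,4]>25 and st[i,1]>100])
E
```

```text
{'side': (array([214, 289,  27,  26, 534], dtype=int32), array([226.7, 301.2])), 'top': (array([191, 172,  17,  17, 226], dtype=int32), array([198.9, 180.3]))}
orange (array([0.5612, 0.0257, 0.0276]), np.float64(8.983705936189776e-05))
39.825 [ 0.3187 -0.4615  0.2396] [0.2291 0.7811 0.4804]
white [206 181  16  15 183] [213.7 187.9] [ 0.5383 -0.016   0.032 ] dist 0.028398350411803868
orange [0.5602 0.0245 0.034 ] 0.019600244489380757
s [(array([338, 139,   8,  13,  69], dtype=int32), array([341.8, 145.6])), (array([313, 159,  16,  12, 164], dtype=int32), array([320.5, 164.3])), (array([279, 228,  13,  23, 155], dtype=int32), array([284.4, 237.9])), (array([272, 361,   6,  14,  66], dtype=int32), array([275. , 368.2]))]
t [(array([230, 211,  36,   8, 130], dtype=int32), array([247. , 214.6])), (array([394, 253,   6,   7,  36], dtype=int32), array([396.8, 256.3]))]
```

Run:
```python
from h import *
def ends(n):
    out=[]
    for v in "st":
        im=cv2.imread(n%(v if 'u_' in n else {'s':'side','t':'top'}[v]));m=cv2.inRange(cv2.cvtColor(im,cv2.COLOR_BGR2HSV),(100,140,40),(125,255,255))
        ys,xs=np.nonzero(m)
        k=(ys>205)&(ys<260)&(xs<310)&(xs>200);ys,xs=ys[k],xs[k]
        s=np.argsort(ys if v=="s" else xs)[:25];out.append((xs[s].mean(),ys[s].mean()))
    e=tri(out[0],out[1]);return out,e
print(ends("pics/%s0.png"));print(ends("pics/u_%s.png"))
im=cv2.imread("pics/u_t.png");a=cv2.cvtColor(im,cv2.COLOR_BGR2HSV)
m=cv2.inRange(a[195:245,255:300],(100,30,90),(130,110,185));k,l,st,c=cv2.connectedComponentsWithStats(m);i=1+np.argmax(st[1:,4])
print(st[i],c[i]+[255,195]);ys,xs=np.nonzero(l==i);print(cv2.boxPoints(cv2.minAreaRect(np.c_[xs+255,ys+195].astype(np.float32))))
im=cv2.imread("pics/top0.png");a=cv2.cvtColor(im,cv2.COLOR_BGR2HSV)
m=cv2.inRange(a[195:245,265:310],(100,30,90),(130,110,185));k,l,st,c=cv2.connectedComponentsWithStats(m);i=1+np.argmax(st[1:,4])
print(st[i]);ys,xs=np.nonzero(l==i);print(cv2.minAreaRect(np.c_[xs,ys].astype(np.float32)))
```

```text
([(np.float64(282.76), np.float64(219.92)), (np.float64(246.88), np.float64(211.28))], (array([ 0.4634, -0.1139,  0.129 ]), np.float64(0.0004698864134079483)))
([(np.float64(282.88), np.float64(229.64)), (np.float64(233.28), np.float64(213.2))], (array([ 0.4597, -0.0794,  0.1295]), np.float64(0.0013158076405152775)))
[ 12  12  19  22 310] [276.771  218.1903]
[[266.8517 227.5207]
 [268.062  206.9448]
 [286.0586 208.0034]
 [284.8483 228.5793]]
[ 12  19  21  24 290]
((22.26415252685547, 30.075471878051758), (17.0327091217041, 20.329362869262695), 15.945395469665527)
```

```bash
python3 -c "
from plant import job,get_state
print(get_state()['clock']);print(job.finish_job())"
```

```text
39.875
the job is handed in; nothing more can be done
None
```

I handed the job in at 39.9 s of the 72 s allowed. Both balls are in the steel dish and the empty scoop stands released on the bare table. I scooped the orange ball first, then the white one. To tip the scoop I pivoted it against the tray floor, and to empty it I eased the grip.

Last checks:
- **Orange ball:** its centre is about 20 mm from the dish axis.
- **White ball:** its centre is about 28 mm from the dish axis. Both are within the 60 mm limit.
- **Scoop level:** I inferred this rather than measured an angle. The handle end is 129.5 mm up, against 129.0 mm when it stood level at the start.
- **Bystanders:** in the side view the spray bottle's pixels had not moved, and the arm never went near either bottle. I did not measure the ointment bottle at the end.
- **Arm:** it ended well clear of everything with the fingers open, and the force reading was about zero.

No check failed. In the last top view the arm partly hid the spray bottle, so that side view is the only confirmation for it. I did not separately check that the dish had stayed put: both distances use its position from the first pictures.

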